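Turn the recipe leaf and swing the keeper over it

TASK

Turn the half-raised teal leaf of the recipe stand over its spine so that it lies fully flat on the left side, then swing the brass keeper by its red fin in over the leaf as far as it goes. Only push, with a fingertip or the outside of the fingers: do not pinch the leaf or the fin, do not fling the leaf over, do not lift the stand or shove it about, and leave everything else alone.

Things in the scene. Friction and masses are not known exactly. Their poses are not given: they have to be found in the camera images.
- stand: Recipe stand: loose wooden board 150 mm (x, along the spine) x 355 mm (y -155 to +200) x 12 mm, about 1.6 kg. Origin on its underside below the spine's middle; z up. White page blocks each side of the spine, tops at 22 mm. The leaf starts over the -y side (robot's right), must end on the +y side (left), where the keeper is. Wooden spine cheeks at x -70 and +70 mm stand 35 mm high.
- spine (a point): Point on the leaf's hinge axis, middle of the spine, 28 mm above the worktop. The hinge axis is the stand's x axis.
- leaf (a joint): Leaf angle: 0 = flat on the -y (right) side, pi/2 = upright, pi = flat on the +y (left) side, its stop. Stiff hinge (0.11 N m friction): it stays where it is left, so push it all the way down (1 to 2 N near its outer edge). It starts half raised, 0.6 to 0.95 rad.
- leaf_edge (a point): Middle of the leaf's outer edge, 140 mm from the hinge axis.
- leaf_back: Rigid teal plate of the leaf, 124 mm along the spine, from 5 to 140 mm from the hinge axis, 5 mm thick, centred on the hinge axis' plane. Its bare face looks down and out at the start and up once turned; its rim stands 6 mm past the card all round. Origin on the hinge axis.
- leaf_card: Cream picture card, 112x114 mm, 2 mm thick, stuck on the face of the leaf that looks up and to the left at the start and down once turned. Origin on the hinge axis.
- keeper (a joint): Angle of the brass swivel keeper about its upright pivot at the board's left end: at 0 it points 0.5 rad outwards of the stand's -x direction, at 0.5 along -x (both clear of the leaf), at 2.07, its stop, at the spine, over the turned leaf's outer edge. Turns counter-clockwise from above to close. Friction 0.02 N m: stays where left. Starts at 0 to 0.4.
- keeper_pivot (a point): Keeper's pivot axis, at x = 0, y = 158 mm on the stand (18 mm outside the turned leaf's edge), 34.5 mm above the worktop, level with the underside of the brass bar. The bar is 52 mm long, 14 mm wide, 6 mm thick and passes 4 mm above the flat leaf.
- fin_mid (a point): Middle of the red upright fin on the keeper, 36 mm from the pivot axis, 53 mm above the worktop. The fin is 26 mm long along the bar, 8 mm thick, and reaches from 39 to 67 mm above the worktop.
- fin_outer: The layer of the red fin on the side that is to be pushed (facing away from the spine while the keeper lies along -x), 4 mm thick. Origin on the pivot axis.
- fin_inner: The other layer of the red fin, on the side that leads as the keeper closes, 4 mm thick. Origin on the pivot axis.
- jam_jar: Bystander: jam jar with red lid, 65x69x86 mm, loose; leave it alone. Origin at the centre of its underside.
- salt: Bystander: salt shaker, grey top, 44x44x90 mm, loose; leave it alone. Origin at the centre of its underside.
- mug_a: Bystander: white mug with blue flowers, 82x114x91 mm, loose; leave it alone. Origin at the centre of its underside.
- pepper_mill: Bystander: dark wooden pepper mill, 58x58x170 mm, loose; leave it alone. Origin at the centre of its underside.
- pan_grip_1: Bystander: black oval pan grip lying flat, 66x119x11 mm, loose; leave it alone. Origin at the centre of its underside.

How it is judged:
On the way, in this order (a step that is already met when the one before it is completed fails the run):
1. the leaf lies flat on the left side (value of joint leaf above 3.05 rad and value of joint keeper below 1 rad), for 0.2 s.
2. the keeper is swung in over the leaf (value of joint keeper above 1.85 rad and value of joint leaf above 3.05 rad), for 0.2 s.
At the end, for the whole second after the job is handed in: The leaf lies flat on the left (within 0.09 rad of its stop), the keeper points over it (within 0.22 rad of its stop), the stand is at rest, flat, within 40 mm of where it stood, and all bystanders within 25 mm of where they stood (all of step 2 and linear speed of stand below 0.02 m/s and distance of stand from where it was at the start of the episode below 0.04 m and angle between stand's own z axis and vertical below 0.05 rad and distance of each of jam_jar, salt, mug_a, pepper_mill, pan_grip_1 from where it was at the start of the episode below 0.025 m); the robot touches nothing.
It fails at once if the leaf is pinched (fingers press on its card and its plate at once) (contact force between the fingers and leaf_back above 1.5 N and contact force between the fingers and leaf_card above 1.5 N).
It fails at once if the fin is pinched (fingers press on both sides at once) (contact force between the fingers and fin_outer above 1.5 N and contact force between the fingers and fin_inner above 1.5 N).
It fails at once if the leaf is flung over (faster than 8 rad/s) (velocity of joint leaf above 8 rad/s).
It fails at once if the stand is lifted, tipped or shoved more than 40 mm (height (world z) of stand above 0.015 m or angle between stand's own z axis and vertical above 0.12 rad or distance of stand from where it was at the start of the episode above 0.04 m).
It fails at once if a bystander is knocked or moved (distance of any of jam_jar, salt, mug_a, pepper_mill, pan_grip_1 from where it was at the start of the episode above 0.025 m).
It also fails if it takes over 50 s, if anything falls off the work surface, if the arm or the gripper's body presses on something with over 40 N, if the wrist force passes 120 N, or if a joint passes its speed limit or range.

ROBOT

A 6-joint arm with a two-finger parallel gripper is mounted at the origin on a cart in front of the work surface, level with it; the furniture and walls round the work are solid. World frame = base frame: x ahead of the robot, y to its left, z up, the work surface at z = 0. Lengths are in m, angles in rad, forces in N, time in s.
With the tool pointing down it reaches from about 0.375 to 0.9 m from the base axis. Payload 3.1 kg.
Tool frame: the origin (TCP) lies midway between the tips of the shut fingers; the grasp point (between the pads) lies robot.tcp_to_grasp behind it (robot.tcp_to_grasp is the distance from the TCP to the grasp point, in m); z points along the fingers, y is the direction in which the jaws open and shut (so a half turn about z gives the same grasp; the last joint's range is limited). The gripper opens to 87 mm and grips with 3 to 60 N. Pads are 19 mm wide; open, the fingers measure 117 mm over their backs; the gripper's body (75 mm by 190 mm) begins 51 mm behind the grasp point.
Start: joints at [1.165, 0.527, 1.433, -0, 1.181, -0.178], TCP at [0.14, 0.609, 0.223] pointing down, gripper open.
Joint ranges: [-3.08, 3.08], [-0.75, 2.2], [0.22, 2.44], [-1.43, 4.57], [0, 2.65], [-2.85, 2.85]. Speed limits (rad/s): [2.79, 2.79, 3.14, 3.14, 3.14, 3.14].

INTERFACE

Orientations are given as a unit quaternion [x, y, z, w].
In Python, from rig import robot, cams, nets gives the robot as it stands. The module is installed in compiled form; this text tells all that it offers.
- The arm moves only by the tool play_rows, never from a script. Its argument "commands" is a list of rows, each an object of numbers: "x", "y", "z": the shift along the tool's x, y, z in mm; "spin": the turn about the tool's z in rad. In form: [{"x": .., "y": .., "z": .., "spin": ..}, ...]. A call has 1 to 8 rows; each row shifts and turns the pose as measured when the row begins, along the tool's axes as they then stand; what a row does not reach is not made up. A row lasts 1/10 s, in which the tool goes at most 50 mm and 8.59 degrees, less where a joint would pass 70% of its speed; a pose out of reach is approached as far as the arm can. A call is refused whole if a number of a shift passes 50 or a number of a turn 0.15, either way. A call with a gripper value outside its range is refused whole. "grip" is the opening, from 0 (shut) to 1 (fully open), set as the call begins (left out, the last holds). The fingers move at their own pace and stop on an object; "newtons" is the grip in N (left out, the last holds). Time passes only in rows, so rows that do not move let the fingers close. It gives the time, the measured TCP pose, the force and the opening at its end, in the units of the state.
- robot.get_obs(): the state, without advancing time (a new reading comes with each control period).
- cams.camera(name): name is "side" or "top" or "wrist"; returns a dict with "img" (480x640x3 uint8, red, green, blue), "fx", "fy", "cx", "cy" (pixels), "k1" (the pictures are not rectified: a ray, as slopes to the right and down, at radius r is drawn at 1 + k1 r^2 times it, then the intrinsics apply), "world_to_cam" (4x4, takes a point from world to camera coordinates); the wrist camera has in their place "mount" (4x4, takes a point from camera to tool coordinates, whose origin is the TCP and whose axes are the flange's). Camera axes: x right, y up, looking along -z (the intrinsics and any distortion apply to the point x, -y, -z); pixel columns grow to the right and rows downward; lengths in m; the calibration is good to about 2 mm. A picture is of the moment at which its call begins: read the wrist's pose just before it. There is no depth.
- robot.hand_in(): hands the job in, once; it reports no verdict.
Trained networks look in a picture, given as the dict that the camera call returned (one of the last four; its "shot" number tells which), for a name from the list of things; names that differ only in an ending like _2 or _b are one class to them, and where a whole thing is asked for, a point or a joint stands for the part that bears it (a point fixed in the world has none). Each returns a list of dicts, best first, with "conf" (0 to 1); they miss things now and then, are a little off and sometimes report something else, mostly with a low value. They report only what shows in the picture. A call takes as long as a camera call.
- nets.outline_of(picture, name): "region" (480x640 bool, what is visible of it) and "pixel" ([column, row] in pixels, amid what is visible of it).
The state is a dict: "time": time; "q": joint angles; "joint_velocities": joint speeds; "joint_torque": joint torques, N m; "position": TCP position; "tool_rot": TCP orientation; "ft_force": force on the tool from outside, world axes, zero at the start; "moment": the same for the moment, N m; "grip_width": finger opening in m.
Only numpy, scipy, OpenCV 4.12 (cv2) and the standard library are available. Lean on these libraries where they do the work, as an engineer would, in place of code of your own. Each camera call takes 0.05 s, during which the arm holds its last target.

## Working session

There is one attempt and no reset: what is moved stays moved. The work goes in short steps, Python scripts to look and compute and a tool call to move; the robot and the scene stay as the last step left them, time stands still between calls to the robot, and variables do not carry over. Pictures are saved under pics/ and viewed, and the job is handed in when it is done.

Besides the shell and the picture viewer there is one more tool, called as a command line: name --argument value ..., lists and objects as JSON in quotes. play_rows: Moves the arm, as the interface text tells. Its arguments: {"type":"object","properties":{"commands":{"type":"array"},"grip":{"type":"number"},"newtons":{"type":"number"}},"required":["commands"]}

```bash
ls; mkdir -p pics
python3 - <<'E'
from rig import robot,cams,nets
import cv2
o=robot.get_obs();print(o, robot.tcp_to_grasp)
for n in ["top","side"]:
    c=cams.camera(n); cv2.imwrite(f"pics/{n}0.png",c["img"][:,:,::-1]); print(n,{k:v for k,v in c.items() if k!="img"})
E
```

```text
pics
{'time': 0.0, 'q': array([ 1.16549470e+00,  5.28500107e-01,  1.43389474e+00,  2.64975436e-05,
        1.18138933e+00, -1.78488463e-01]), 'joint_velocities': array([ 1.79957305e-03, -1.93122040e-03, -1.12806177e-03, -1.30463568e-03,
       -1.18092637e-05,  7.54245894e-04]), 'joint_torque': array([-2.14909815e-03, -4.40039599e+01, -1.76588291e+01,  6.31267671e-02,
        5.82250650e-02, -1.39302292e-04]), 'position': array([0.14021108, 0.60832263, 0.22155319]), 'tool_rot': array([ 1.13168593e-01,  9.93575195e-01, -1.04588156e-03, -3.27056640e-04]), 'ft_force': array([-0.4809076 , -0.86018795, -0.61600155]), 'moment': array([-0.02545263,  0.02162846,  0.02206727]), 'grip_width': 0.08701433658580858} 0.0187
top {'fx': 509.3696102511133, 'fy': 509.3696102511133, 'cx': 315.68039076660364, 'cy': 233.6187353550735, 'k1': -0.11510660001062077, 'world_to_cam': array([[ 0.01201966, -0.99968874,  0.02186192, -0.18657589],
       [ 0.99940528,  0.0127172 ,  0.03205235, -0.52485465],
       [-0.0323204 ,  0.02146366,  0.99924707, -1.17646914],
       [ 0.        ,  0.        ,  0.        ,  1.        ]]), 'shot': 1}
side {'fx': 468.47452043981275, 'fy': 468.47452043981275, 'cx': 317.0464069813226, 'cy': 242.87824104172626, 'k1': -0.05211488455705429, 'world_to_cam': array([[-1.87776639e-01, -9.82211676e-01, -3.95848639e-04,
        -3.72851152e-02],
       [ 7.35596024e-01, -1.40896351e-01,  6.62605997e-01,
        -4.82235717e-01],
       [-6.50875121e-01,  1.24130743e-01,  7.48968047e-01,
        -7.36865659e-01],
       [ 0.00000000e+00,  0.00000000e+00,  0.00000000e+00,
         1.00000000e+00]]), 'shot': 2}
```

View pics/top0.png

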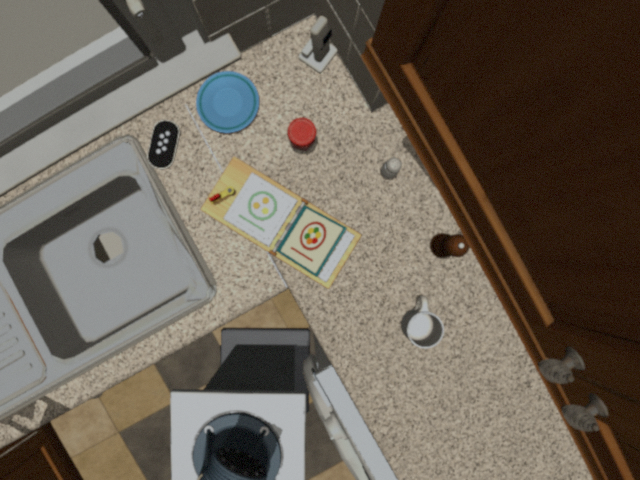

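View pics/side0.png

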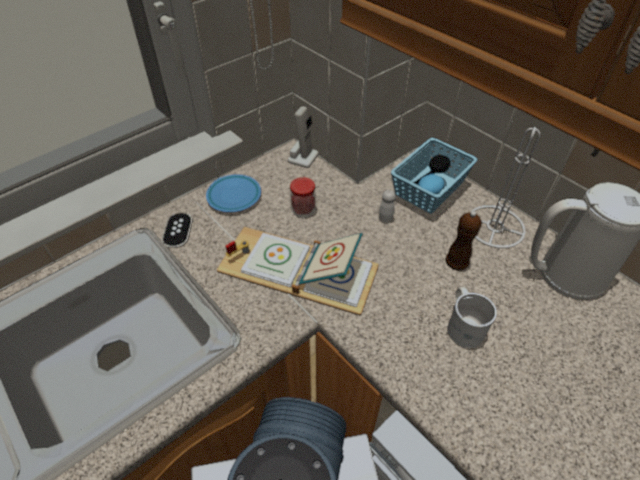

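Run:
```python
import cv2
a=cv2.imread("pics/top0.png"); b=cv2.imread("pics/side0.png")
cv2.imwrite("pics/top0c.png",cv2.resize(a[145:295,190:370],None,fx=4,fy=4,interpolation=cv2.INTER_CUBIC))
cv2.imwrite("pics/side0c.png",cv2.resize(b[215:320,210:390],None,fx=4.4,fy=4.4,interpolation=cv2.INTER_CUBIC))
```

```text
(no output)
```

View pics/top0c.png

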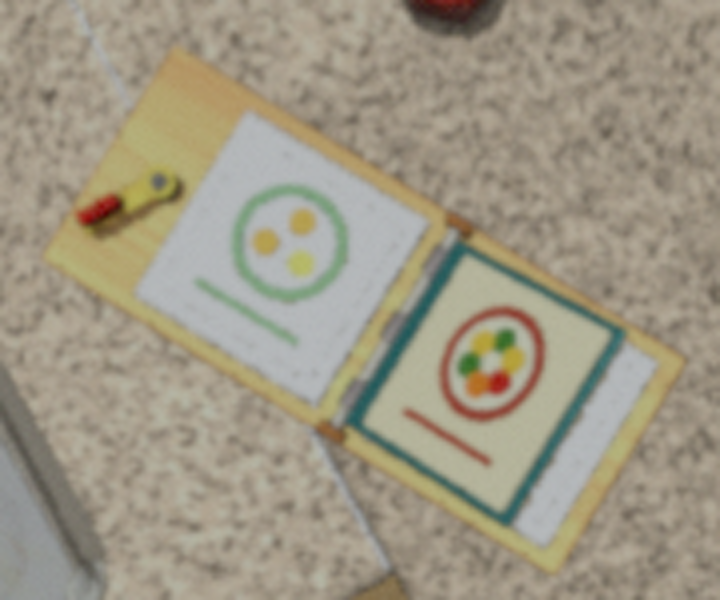

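View pics/side0c.png

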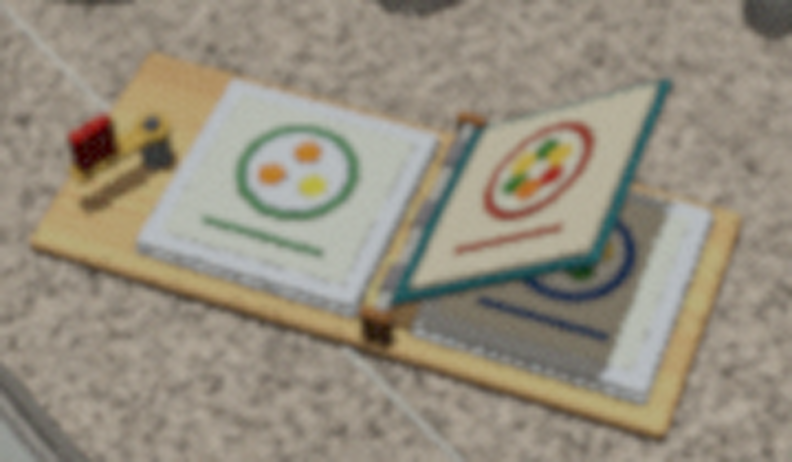

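```bash
cat > h.py <<'E'
import numpy as np, cv2, pickle
from scipy.optimize import least_squares
from scipy.spatial.transform import Rotation as R
def proj(c,P):
    P=np.atleast_2d(P); T=c["world_to_cam"]; p=P@T[:3,:3].T+T[:3,3]
    s=np.c_[p[:,0]/-p[:,2], -p[:,1]/-p[:,2]]
    r2=(s**2).sum(1,keepdims=True); s=s*(1+c["k1"]*r2)
    return s*[c["fx"],c["fy"]]+[c["cx"],c["cy"]]
def s2w(p,P):
    P=np.atleast_2d(P); c,s=np.cos(p[2]),np.sin(p[2])
    return np.c_[p[0]+c*P[:,0]-s*P[:,1], p[1]+s*P[:,0]+c*P[:,1], P[:,2]]
def w2s(p,P):
    P=np.atleast_2d(P); c,s=np.cos(p[2]),np.sin(p[2]); d=P-np.array([p[0],p[1],0])
    return np.c_[c*d[:,0]+s*d[:,1], -s*d[:,0]+c*d[:,1], d[:,2]]
def leafpt(x,r,a,n=.0025): return [x,-r*np.cos(a)+n*np.sin(a), .028+r*np.sin(a)+n*np.cos(a)]
def finpt(k,r=.036,z=.053): a=np.pi-.5+k; return [r*np.cos(a),.158+r*np.sin(a),z]
E
python3 - <<'E'
from rig import cams
from h import *
C={n:cams.camera(n) for n in("top","side")}
pickle.dump({n:{k:v for k,v in c.items() if k!="img"} for n,c in C.items()},open("cal.pkl","wb"))
t=lambda u,v:(190+u/4,145+v/4); s=lambda u,v:(210+u/4.4,215+v/4.4)
obs=[("top","b",(.075,.2,.012),t(178,47)),("top","b",(-.075,.2,.012),t(46,257)),("top","b",(.075,-.155,.012),t(683,360)),("top","b",(-.075,-.155,.012),t(556,572)),
("side","b",(.075,.2,.012),s(152,55)),("side","b",(-.075,.2,.012),s(33,243)),("side","b",(.075,-.155,.012),s(740,212)),("side","b",(-.075,-.155,.006),s(660,435)),
("top","l",(.062,.14),t(622,332)),("top","l",(-.062,.14),t(508,522)),("top","l",(.062,.005),t(462,250)),("top","l",(-.062,.005),t(352,424)),
("side","l",(.062,.14),s(667,85)),("side","l",(-.062,.14),s(598,260)),("side","l",(-.062,.005),s(400,300)),
("top","f",.067,t(98,206)),("side","f",.053,s(94,143)),("top","b",(0,.158,.0405),t(161,181))]
def res(v):
    o=[]
    for n,k,a,px in obs:
        P=a if k=="b" else leafpt(*a,v[3]) if k=="l" else finpt(v[4],z=a)
        o.append(proj(C[n],s2w(v,[P]))[0]-px)
    return np.array(o)
f=least_squares(lambda v:res(v).ravel(),[.5,-.1,-.5,.8,.2],loss="soft_l1")
print(f.x); print(np.round(res(f.x),1))
np.save("pose.npy",f.x)
E
```

```text
[ 0.54032677 -0.11894897 -0.54030334  0.65910787 -0.03004201]
[[-0.6 -1.1]
 [-1.7  0.7]
 [ 2.2  0.1]
 [ 0.3  2.1]
 [ 0.  -2. ]
 [-1.1 -1.2]
 [ 2.1 -0.3]
 [ 2.   1.1]
 [ 1.6 -0.4]
 [-0.5  1.8]
 [-1.1 -2.8]
 [-2.2 -0.2]
 [ 1.7 -2.4]
 [ 0.2 -0.2]
 [-2.3  0.4]
 [-0.3  0.3]
 [ 0.3 -0.6]
 [-0.1  0.4]]
```

```bash
cat > ov.py <<'E'
from h import *
def overlay(img,c,p,out,box,f):
    x0,y0,x1,y1=box
    im=cv2.resize(np.ascontiguousarray(img[y0:y1,x0:x1,::-1]),None,fx=f,fy=f,interpolation=cv2.INTER_CUBIC)
    def L(P,col):
        q=(proj(c,s2w(p,np.array(P)))-[x0,y0]+.5)*f-.5
        cv2.polylines(im,[np.round(q).astype(int)],True,col,1)
    for z in(.012,): L([(.075,.2,z),(-.075,.2,z),(-.075,-.155,z),(.075,-.155,z)],(255,0,0))
    a=p[3]; L([leafpt(.062,.14,a),leafpt(-.062,.14,a),leafpt(-.062,.005,a),leafpt(.062,.005,a)],(0,0,255))
    L([finpt(p[4],.023,.067),finpt(p[4],.049,.067)],(255,255,0)); L([finpt(p[4],.0,.0405),finpt(p[4],.052,.0405)],(255,0,255))
    cv2.imwrite(out,im)
E
python3 - <<'E'
from rig import cams
from ov import *
p=np.load("pose.npy")
c=cams.camera("top"); overlay(c["img"],c,p,"pics/ov1.png",(190,145,370,295),4)
c=cams.camera("side"); overlay(c["img"],c,p,"pics/ov2.png",(210,215,390,320),4.4)
E
```

```text
(no output)
```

View pics/ov1.png

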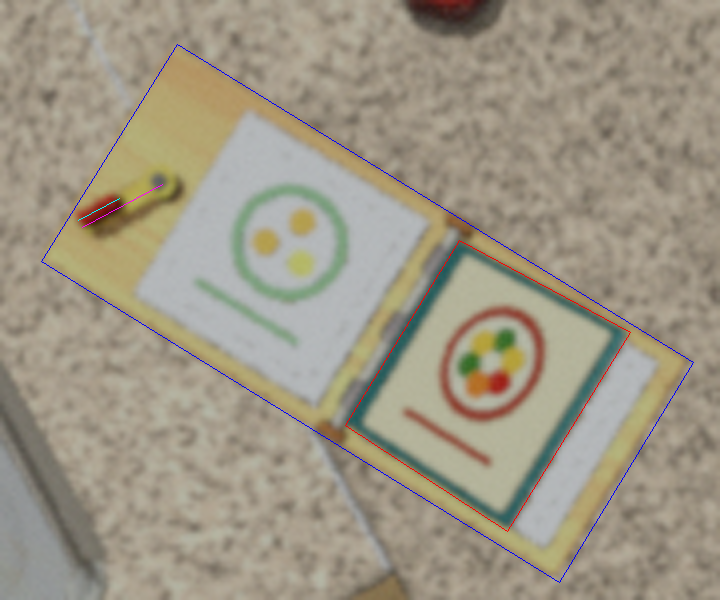

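View pics/ov2.png

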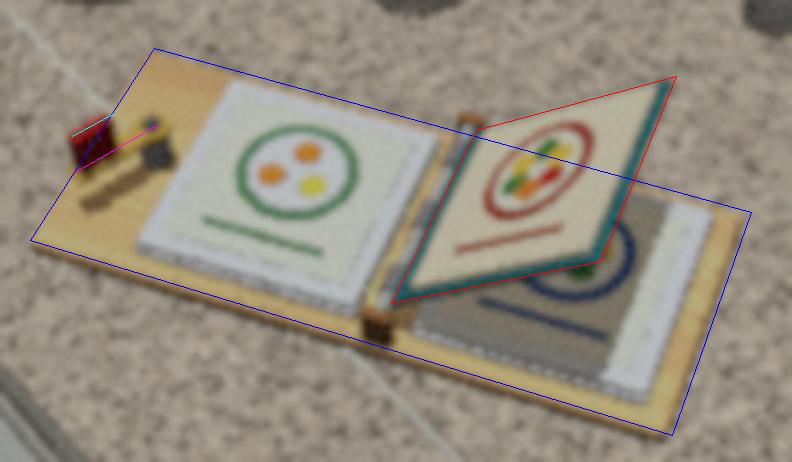

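```bash
cat >> h.py <<'E'
def yaw(o):
    M=R.from_quat(o["tool_rot"]).as_matrix(); return np.arctan2(M[1,1],M[0,1]),M
def plan(o,targets,psi=None,step=.045):
    """print rows (tool axes, mm) to go through world targets"""
    y,M=yaw(o); pos=np.array(o["position"]); rows=[]
    for t in targets:
        t=np.array(t); n=int(np.ceil(np.linalg.norm(t-pos)/step)); d=(t-pos)/n
        for i in range(n):
            ty=np.array([np.cos(y),np.sin(y),0]); tz=np.array([0,0,-1.]); tx=np.cross(ty,tz)
            sp=0 if psi is None else np.clip(y-psi,-.15,.15)
            rows.append({"x":int(round(d@tx*1e3)),"y":int(round(d@ty*1e3)),"z":int(round(d@tz*1e3)),"spin":round(float(sp),3)}); y-=sp
        pos=t
    import json
    for i in range(0,len(rows),8): print(json.dumps(rows[i:i+8]))
def st(o):
    p=np.load("pose.npy"); y,M=yaw(o); print("t",round(o["time"],2),"stand",np.round(w2s(p,[o["position"]])[0]*1e3,1),"yaw-rel",round(y-p[2],3),"tilt",np.round(M[:2,2],3),"F",np.round(o["ft_force"],1),"q",np.round(o["q"],2),"w",round(o["grip_width"],3))
E
python3 - <<'E'
from h import *; from rig import robot,cams,nets
p=np.load("pose.npy"); o=robot.get_obs()
t=s2w(p,[(0,-.17,.15)])[0]; print(t)
plan(o,[(.44,.30,.22),(t[0],t[1],.2)],p[2])
c=cams.camera("top")
for n in ["jam_jar","salt","mug_a","pepper_mill","pan_grip_1","fin_mid","leaf"]:
    r=nets.outline_of(c,n); print(n,[(round(d["conf"],2),np.round(d["pixel"])) for d in r[:2]])
E
```

```text
[ 0.45287942 -0.26473292  0.15      ]
[{"x": -36, "y": -23, "z": 0, "spin": 0.15}, {"x": -39, "y": -18, "z": 0, "spin": 0.15}, {"x": -41, "y": -12, "z": 0, "spin": 0.15}, {"x": -43, "y": -5, "z": 0, "spin": 0.15}, {"x": -43, "y": 1, "z": 0, "spin": 0.15}, {"x": -42, "y": 8, "z": 0, "spin": 0.15}, {"x": -41, "y": 14, "z": 0, "spin": 0.15}, {"x": -38, "y": 20, "z": 0, "spin": 0.15}]
[{"x": -35, "y": 25, "z": 0, "spin": 0.15}, {"x": -31, "y": 30, "z": 0, "spin": 0.15}, {"x": -43, "y": 8, "z": 2, "spin": 0.15}, {"x": -41, "y": 14, "z": 2, "spin": 0.15}, {"x": -39, "y": 20, "z": 2, "spin": 0.084}, {"x": -37, "y": 23, "z": 2, "spin": 0.0}, {"x": -37, "y": 23, "z": 2, "spin": 0.0}, {"x": -37, "y": 23, "z": 2, "spin": 0.0}]
[{"x": -37, "y": 23, "z": 2, "spin": 0.0}, {"x": -37, "y": 23, "z": 2, "spin": 0.0}, {"x": -37, "y": 23, "z": 2, "spin": 0.0}, {"x": -37, "y": 23, "z": 2, "spin": 0.0}, {"x": -37, "y": 23, "z": 2, "spin": 0.0}, {"x": -37, "y": 23, "z": 2, "spin": 0.0}, {"x": -37, "y": 23, "z": 2, "spin": 0.0}]
jam_jar [(0.79, array([300., 131.])), (0.63, array([312., 240.]))]
salt [(0.69, array([388., 168.]))]
mug_a [(0.74, array([423., 325.]))]
pepper_mill [(0.69, array([449., 246.]))]
pan_grip_1 [(0.69, array([163., 142.])), (0.33, array([449., 244.]))]
fin_mid [(0.71, array([221., 194.])), (0.53, array([164., 141.]))]
leaf [(0.76, array([311., 239.]))]
```

play_rows --commands '[{"x":-36,"y":-23,"z":0,"spin":0.15},{"x":-39,"y":-18,"z":0,"spin":0.15},{"x":-41,"y":-12,"z":0,"spin":0.15},{"x":-43,"y":-5,"z":0,"spin":0.15},{"x":-43,"y":1,"z":0,"spin":0.15},{"x":-42,"y":8,"z":0,"spin":0.15},{"x":-41,"y":14,"z":0,"spin":0.15},{"x":-38,"y":20,"z":0,"spin":0.15}]' --grip 0

```text
time: 1.5
position: [0.3831, 0.3581, 0.223]
tool_rot: [0.656, 0.755, 0.004, -0.001]
ft_force: [0.2, 0.4, -0.3]
grip_width: 0.0309
```

Run:
```python
from h import *; from rig import robot,cams,nets
p=np.load("pose.npy"); o=robot.get_obs(); st(o); print(o["position"])
t=s2w(p,[(0,-.17,.15)])[0]
plan(o,[(.44,.27,.22),(t[0],t[1],.2)],p[2])
```

```text
t 1.5 stand [-380.2  328.2  223. ] yaw-rel 0.679 tilt [0.003 0.007] F [ 0.2  0.4 -0.3] q [0.54 0.39 1.69 0.   1.06 0.39] w 0.031
[0.38310599 0.35810196 0.22303921]
[{"x": -32, "y": 15, "z": 1, "spin": 0.15}, {"x": -29, "y": 19, "z": 1, "spin": 0.15}, {"x": -26, "y": 23, "z": 1, "spin": 0.15}, {"x": -42, "y": 15, "z": 2, "spin": 0.15}, {"x": -39, "y": 21, "z": 2, "spin": 0.079}, {"x": -38, "y": 24, "z": 2, "spin": 0.0}, {"x": -38, "y": 24, "z": 2, "spin": 0.0}, {"x": -38, "y": 24, "z": 2, "spin": 0.0}]
[{"x": -38, "y": 24, "z": 2, "spin": 0.0}, {"x": -38, "y": 24, "z": 2, "spin": 0.0}, {"x": -38, "y": 24, "z": 2, "spin": 0.0}, {"x": -38, "y": 24, "z": 2, "spin": 0.0}, {"x": -38, "y": 24, "z": 2, "spin": 0.0}, {"x": -38, "y": 24, "z": 2, "spin": 0.0}, {"x": -38, "y": 24, "z": 2, "spin": 0.0}]
```

play_rows --commands '[{"x":-32,"y":15,"z":1,"spin":0.15},{"x":-29,"y":19,"z":1,"spin":0.15},{"x":-26,"y":23,"z":1,"spin":0.15},{"x":-42,"y":15,"z":2,"spin":0.15},{"x":-39,"y":21,"z":2,"spin":0.079},{"x":-38,"y":24,"z":2,"spin":0.0},{"x":-38,"y":24,"z":2,"spin":0.0},{"x":-38,"y":24,"z":2,"spin":0.0}]'

```text
time: 2.3
position: [0.4554, 0.0352, 0.21]
tool_rot: [0.871, 0.491, 0.01, 0.0]
ft_force: [0.7, 0.2, -0.2]
grip_width: 0.0001
```

play_rows --commands '[{"x":-38,"y":24,"z":2,"spin":0.0},{"x":-38,"y":24,"z":2,"spin":0.0},{"x":-38,"y":24,"z":2,"spin":0.0},{"x":-38,"y":24,"z":2,"spin":0.0},{"x":-38,"y":24,"z":2,"spin":0.0},{"x":-38,"y":24,"z":2,"spin":0.0},{"x":-38,"y":24,"z":2,"spin":0.0}]'

```text
time: 3.0
position: [0.4611, -0.2936, 0.195]
tool_rot: [0.872, 0.49, 0.012, 0.003]
ft_force: [1.1, 0.4, 0.2]
grip_width: 0.0008
```

Run:
```python
from h import *; from rig import robot,cams,nets
p=np.load("pose.npy"); o=robot.get_obs(); st(o); print(o["position"])
c=cams.camera("side"); cv2.imwrite("pics/side1.png",c["img"][:,:,::-1])
t=s2w(p,[(0,-.17,.15)])[0]
plan(o,[(t[0],t[1],.2)],p[2])
```

```text
t 3.0 stand [  21.9 -190.5  195. ] yaw-rel -0.006 tilt [0.024 0.007] F [1.1 0.4 0.2] q [-0.78  0.45  1.67  0.03  1.01 -0.25] w 0.001
[ 0.46112895 -0.293621    0.19496893]
[{"x": 20, "y": -22, "z": -5, "spin": -0.006}]
```

View pics/side1.png

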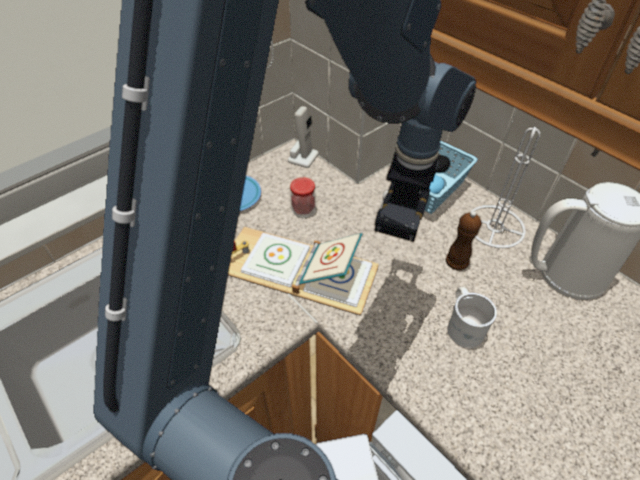

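play_rows --commands '[{"x":12,"y":-22,"z":20,"spin":-0.006},{"x":10,"y":0,"z":35},{"x":0,"y":0,"z":35},{"x":0,"y":0,"z":12},{"x":0,"y":0,"z":0}]'

```text
invalid input
```

Run:
```python
from h import *; from rig import robot,cams,nets
p=np.load("pose.npy"); o=robot.get_obs(); st(o); print(o["position"])
for n in("side","top"):
    c=cams.camera(n); cv2.imwrite(f"pics/{n}2.png",cv2.resize(c["img"][180:340,220:420,::-1],None,fx=3.5,fy=3.5))
```

```text
t 3.05 stand [  28.  -197.5  195.2] yaw-rel -0.009 tilt [ 0.028 -0.002] F [ 1.5 -5.2  0.5] q [-0.79  0.46  1.66  0.02  1.   -0.25] w 0.0
[ 0.46275746 -0.3027504   0.19522268]
```

View pics/side2.png

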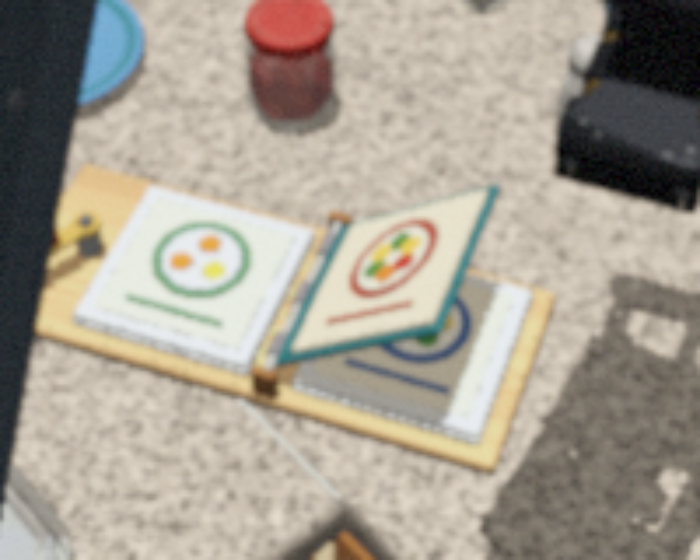

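View pics/top2.png

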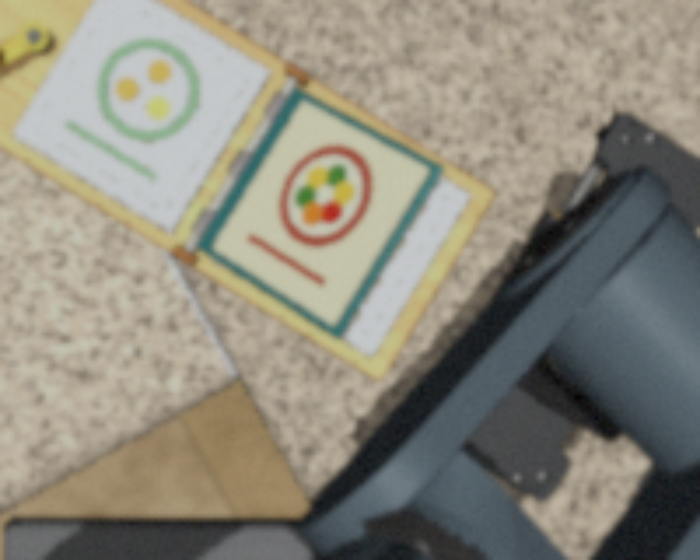

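play_rows --commands '[{"x":17,"y":-28,"z":20,"spin":-0.009},{"x":12,"y":0,"z":35,"spin":0},{"x":0,"y":0,"z":35,"spin":0},{"x":0,"y":0,"z":12,"spin":0},{"x":0,"y":0,"z":0,"spin":0}]'

```text
time: 3.65
position: [0.4553, -0.2498, 0.092]
tool_rot: [0.87, 0.493, 0.013, 0.004]
ft_force: [-0.6, -0.3, -0.5]
grip_width: 0.0004
```

Run:
```python
from h import *; from rig import robot,cams,nets
p=np.load("pose.npy"); o=robot.get_obs(); st(o); print(o["position"])
for n in("side",):
    c=cams.camera(n); cv2.imwrite(f"pics/{n}3.png",cv2.resize(c["img"][140:340,220:470,::-1],None,fx=3,fy=3))
```

```text
t 3.65 stand [  -5.6 -156.    92. ] yaw-rel 0.001 tilt [0.026 0.006] F [-0.6 -0.3 -0.5] q [-0.73  0.58  1.83  0.03  0.72 -0.22] w 0.0
[ 0.45527365 -0.24984383  0.09199973]
```

View pics/side3.png

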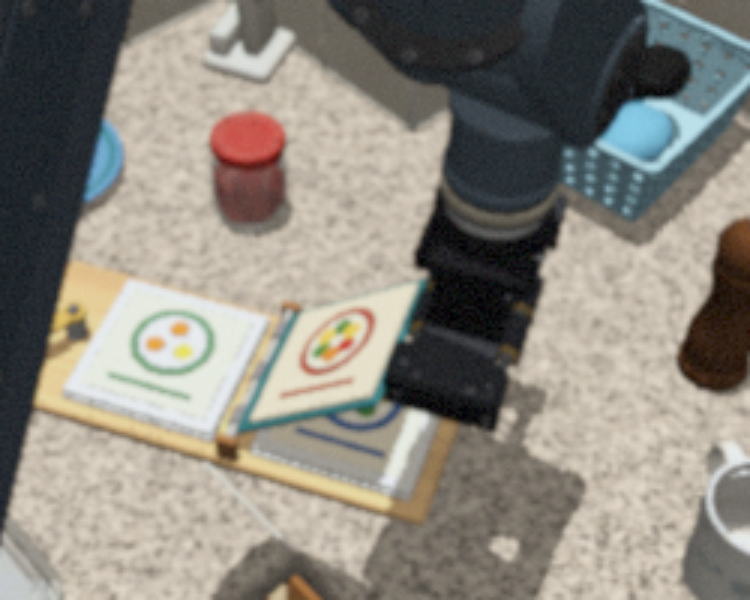

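play_rows --commands '[{"x":20,"y":3,"z":0,"spin":0},{"x":16,"y":2,"z":0,"spin":0},{"x":18,"y":0,"z":-22,"spin":0},{"x":18,"y":0,"z":-12,"spin":0},{"x":18,"y":0,"z":-10,"spin":0}]'

```text
time: 4.2
position: [0.5064, -0.175, 0.1445]
tool_rot: [0.87, 0.493, 0.013, 0.007]
ft_force: [-1.2, -1.6, -0.2]
grip_width: 0.0002
```

Run:
```python
from h import *; from rig import robot,cams,nets
p=np.load("pose.npy"); o=robot.get_obs(); st(o); print(o["position"])
for n in("side",):
    c=cams.camera(n); cv2.imwrite(f"pics/{n}4.png",cv2.resize(c["img"][140:340,220:470,::-1],None,fx=3,fy=3))
```

```text
t 4.2 stand [ -0.2 -65.5 144.5] yaw-rel 0.001 tilt [ 0.03 -0.  ] F [-1.2 -1.6 -0.2] q [-0.55  0.51  1.75  0.02  0.85 -0.02] w 0.0
[ 0.50641095 -0.17504327  0.14454818]
```

View pics/side4.png

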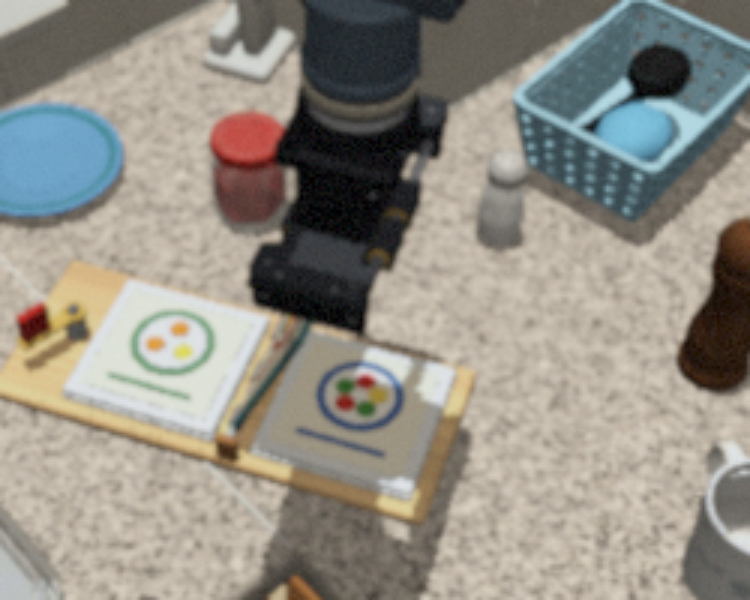

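play_rows --commands '[{"x":15,"y":0,"z":3,"spin":0},{"x":15,"y":0,"z":0,"spin":0},{"x":15,"y":0,"z":0,"spin":0},{"x":15,"y":0,"z":2,"spin":0}]'

```text
time: 4.65
position: [0.5411, -0.122, 0.1484]
tool_rot: [0.869, 0.495, 0.016, 0.014]
ft_force: [-0.9, -1.1, 0.9]
grip_width: 0.0005
```

Run:
```python
from h import *; from rig import robot,cams,nets
p=np.load("pose.npy"); o=robot.get_obs(); st(o); print(o["position"])
for n in("side",):
    c=cams.camera(n); cv2.imwrite(f"pics/{n}5.png",cv2.resize(c["img"][140:340,220:470,::-1],None,fx=3,fy=3))
```

```text
t 4.65 stand [  2.2  -2.2 148.4] yaw-rel 0.005 tilt [ 0.041 -0.008] F [-0.9 -1.1  0.9] q [-0.43  0.52  1.71  0.01  0.87  0.1 ] w 0.001
[ 0.54110107 -0.12202013  0.14836396]
```

View pics/side5.png

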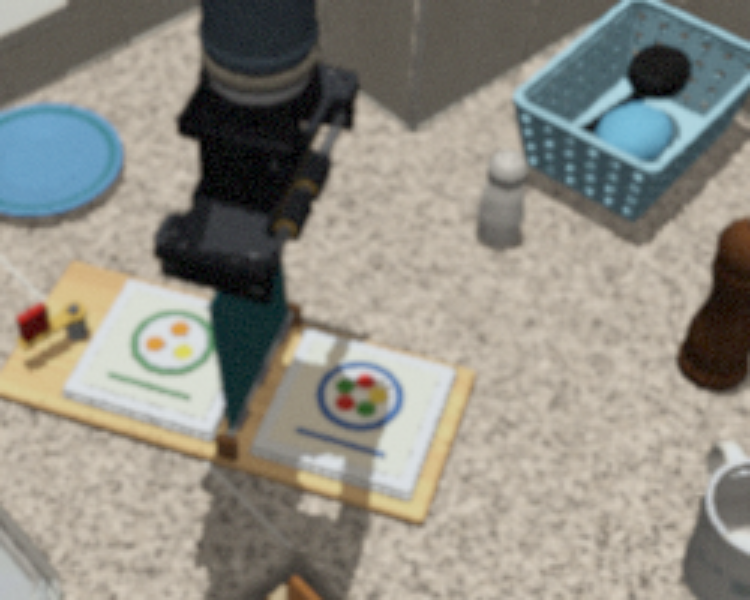

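play_rows --commands '[{"x":14,"y":0,"z":5,"spin":0},{"x":13,"y":0,"z":6,"spin":0},{"x":12,"y":0,"z":7,"spin":0},{"x":11,"y":0,"z":8,"spin":0},{"x":10,"y":0,"z":9,"spin":0}]'

```text
time: 5.2
position: [0.5766, -0.0667, 0.1142]
tool_rot: [0.869, 0.495, 0.018, 0.015]
ft_force: [-0.6, -0.8, 1.0]
grip_width: 0.0004
```

Run:
```python
from h import *; from rig import robot,cams,nets
p=np.load("pose.npy"); o=robot.get_obs(); st(o); print(o["position"])
for n in("side",):
    c=cams.camera(n); cv2.imwrite(f"pics/{n}6.png",cv2.resize(c["img"][140:340,180:430,::-1],None,fx=3,fy=3))
```

```text
t 5.2 stand [  4.2  63.5 114.2] yaw-rel 0.005 tilt [ 0.046 -0.009] F [-0.6 -0.8  1. ] q [-0.31  0.6   1.68  0.01  0.82  0.22] w 0.0
[ 0.57659641 -0.06668801  0.11416434]
```

View pics/side6.png

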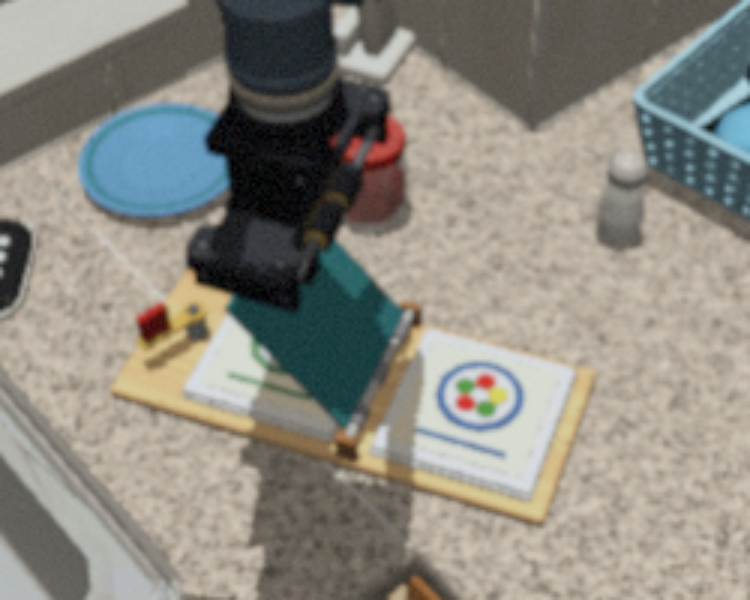

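play_rows --commands '[{"x":9,"y":-2,"z":9,"spin":0},{"x":8,"y":-2,"z":11,"spin":0},{"x":7,"y":0,"z":13,"spin":0},{"x":6,"y":0,"z":14,"spin":0},{"x":3,"y":0,"z":14,"spin":0}]'

```text
time: 5.75
position: [0.5939, -0.0326, 0.047]
tool_rot: [0.868, 0.495, 0.018, 0.014]
ft_force: [-0.6, 1.0, 1.2]
grip_width: 0.0006
```

Run:
```python
from h import *; from rig import robot,cams,nets
p=np.load("pose.npy"); o=robot.get_obs(); st(o); print(o["position"])
for n in("side",):
    c=cams.camera(n); cv2.imwrite(f"pics/{n}7.png",cv2.resize(c["img"][140:340,180:430,::-1],None,fx=3,fy=3))
```

```text
t 5.75 stand [  1.6 101.7  47. ] yaw-rel 0.006 tilt [ 0.045 -0.007] F [-0.6  1.   1.2] q [-0.24  0.72  1.67  0.01  0.7   0.29] w 0.001
[ 0.59395    -0.03257531  0.04699644]
```

View pics/side7.png

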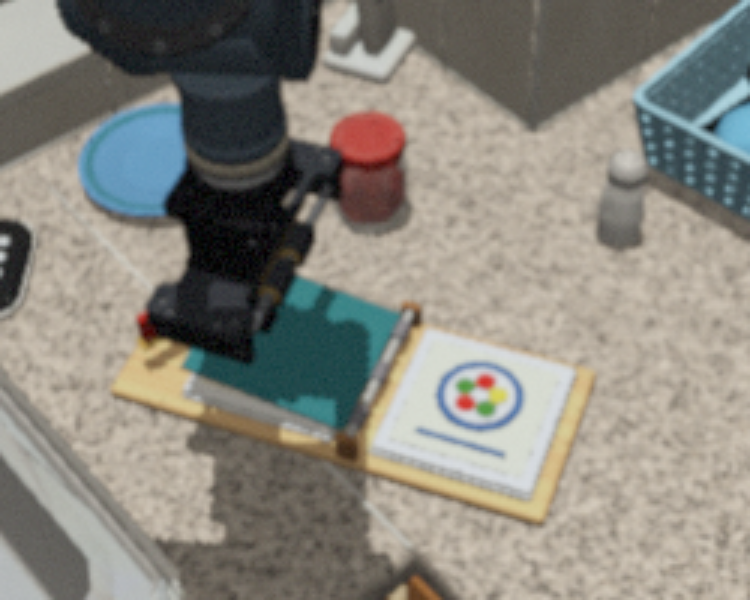

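play_rows --commands '[{"x":0,"y":0,"z":6,"spin":0},{"x":0,"y":0,"z":5,"spin":0},{"x":0,"y":0,"z":4,"spin":0},{"x":0,"y":0,"z":4,"spin":0}]'

```text
time: 6.2
position: [0.5932, -0.032, 0.0302]
tool_rot: [0.869, 0.495, 0.016, 0.012]
ft_force: [-8.5, 2.6, 39.4]
grip_width: 0.0007
```

play_rows --commands '[{"x":0,"y":0,"z":-1,"spin":0},{"x":0,"y":0,"z":0,"spin":0}]'

```text
time: 6.4
position: [0.5943, -0.0328, 0.0345]
tool_rot: [0.869, 0.495, 0.018, 0.014]
ft_force: [0.3, 0.3, 0.7]
grip_width: 0.0005
```

Run:
```python
from h import *; from rig import robot,cams,nets
p=np.load("pose.npy"); o=robot.get_obs(); st(o); print(o["position"])
```

```text
t 6.4 stand [  2.  101.6  34.5] yaw-rel 0.005 tilt [ 0.044 -0.007] F [0.3 0.3 0.7] q [-0.24  0.74  1.68  0.01  0.68  0.29] w 0.0
[ 0.5942829  -0.03280208  0.03450582]
```

play_rows --commands '[{"x":0,"y":0,"z":-25,"spin":0},{"x":-10,"y":0,"z":-40,"spin":0},{"x":-45,"y":0,"z":-30,"spin":0},{"x":-50,"y":0,"z":-10,"spin":0},{"x":-50,"y":0,"z":0,"spin":0},{"x":-50,"y":0,"z":0,"spin":0},{"x":0,"y":0,"z":0,"spin":0}]'

```text
time: 7.1
position: [0.487, -0.2134, 0.137]
tool_rot: [0.868, 0.496, 0.018, 0.018]
ft_force: [0.3, 0.2, -0.2]
grip_width: 0.0006
```

Run:
```python
from rig import cams,robot
from ov import *
p=np.load("pose.npy"); p[3]=np.pi; st(robot.get_obs())
c=cams.camera("top"); overlay(c["img"],c,p,"pics/ov3.png",(190,145,370,295),4)
c=cams.camera("side"); overlay(c["img"],c,p,"pics/ov4.png",(210,215,390,320),4.4)
```

```text
t 7.1 stand [   2.8 -108.5  137. ] yaw-rel 0.008 tilt [ 0.05  -0.013] F [ 0.3  0.2 -0.2] q [-0.63  0.51  1.79  0.03  0.8  -0.12] w 0.001
```

View pics/ov3.png

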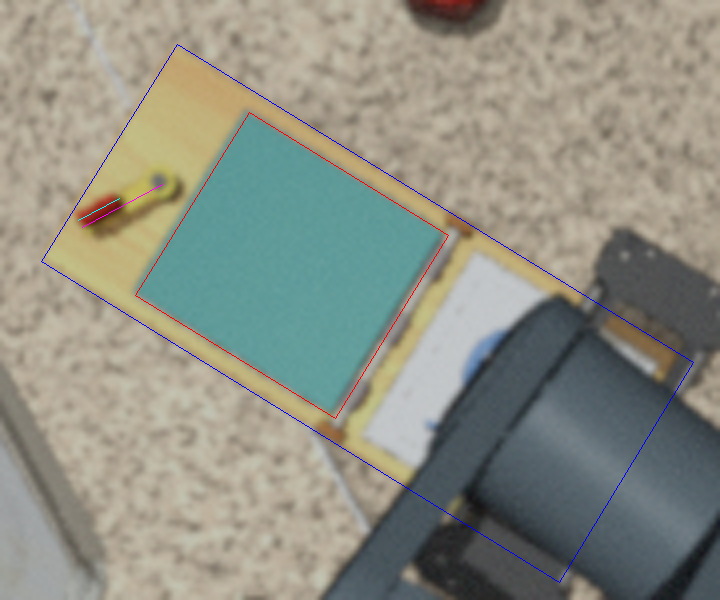

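View pics/ov4.png

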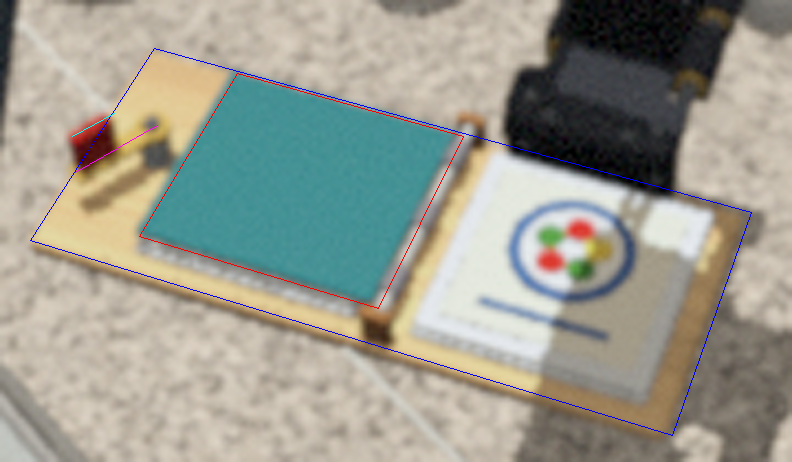

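Run:
```python
from h import *
from rig import robot
p=np.load("pose.npy")
for k in np.arange(0,2.11,.15):
    th=np.pi-.5+k; e=np.array([np.cos(th),np.sin(th)]); n=np.array([np.sin(th),-np.cos(th)])
    r=np.interp(k,[0,.5,1,1.5,2.07],[30,34,42,41,39]); d=4+abs(n[0])*15+abs(n[1])*11
    c=np.array([0,158])+r*e+n*d; print(round(k,2),np.round(c))
o=robot.get_obs()
t=[s2w(p,[v])[0] for v in [(-.02,-.04,.16),(-.02,.215,.15)]]
plan(o,t,p[2])
```

```text
0.0 [-16. 191.]
0.15 [-23. 187.]
0.3 [-28. 182.]
0.45 [-33. 175.]
0.6 [-37. 171.]
0.75 [-41. 166.]
0.9 [-45. 161.]
1.05 [-47. 154.]
1.2 [-46. 148.]
1.35 [-44. 142.]
1.5 [-41. 136.]
1.65 [-37. 130.]
1.8 [-31. 125.]
1.95 [-25. 121.]
2.1 [-18. 118.]
[{"x": 32, "y": -11, "z": -12, "spin": 0.011}, {"x": 32, "y": -11, "z": -12, "spin": 0.0}, {"x": 42, "y": 0, "z": 2, "spin": 0.0}, {"x": 42, "y": 0, "z": 2, "spin": 0.0}, {"x": 42, "y": 0, "z": 2, "spin": 0.0}, {"x": 42, "y": 0, "z": 2, "spin": 0.0}, {"x": 42, "y": 0, "z": 2, "spin": 0.0}, {"x": 42, "y": 0, "z": 2, "spin": 0.0}]
```

play_rows --commands '[{"x":32,"y":-11,"z":-12,"spin":0.011},{"x":32,"y":-11,"z":-12,"spin":0.0},{"x":42,"y":0,"z":2,"spin":0.0},{"x":42,"y":0,"z":2,"spin":0.0},{"x":42,"y":0,"z":2,"spin":0.0},{"x":42,"y":0,"z":2,"spin":0.0},{"x":38,"y":0,"z":2,"spin":0.0},{"x":30,"y":0,"z":2,"spin":0.0}]'

```text
time: 8.0
position: [0.627, 0.0797, 0.1504]
tool_rot: [0.868, 0.495, 0.019, 0.015]
ft_force: [0.6, -1.7, -0.4]
grip_width: 0.0004
```

Run:
```python
from h import *; from rig import robot,cams,nets
p=np.load("pose.npy"); o=robot.get_obs(); st(o)
c=cams.camera("side"); cv2.imwrite(f"pics/side8.png",cv2.resize(c["img"][140:340,160:410,::-1],None,fx=3,fy=3)); st(robot.get_obs())
```

```text
t 8.0 stand [-27.8 215.  150.4] yaw-rel 0.006 tilt [ 0.047 -0.007] F [ 0.6 -1.7 -0.4] q [-0.05  0.6   1.52 -0.01  0.97  0.49] w 0.0
t 8.05 stand [-28.  219.8 150.3] yaw-rel 0.008 tilt [ 0.051 -0.004] F [3.  2.1 0.3] q [-0.04  0.61  1.51 -0.    0.97  0.49] w 0.0
```

View pics/side8.png

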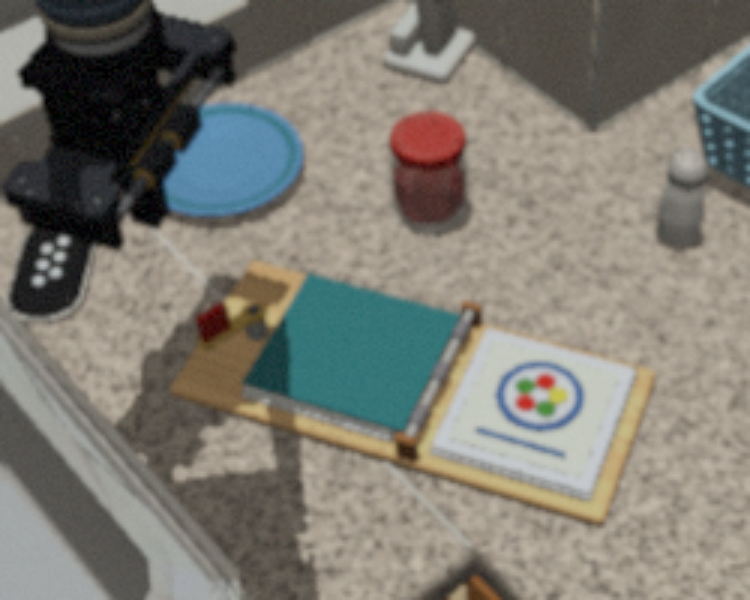

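play_rows --commands '[{"x":-2,"y":10,"z":35,"spin":0},{"x":0,"y":3,"z":35,"spin":0},{"x":0,"y":0,"z":20,"spin":0},{"x":0,"y":0,"z":5,"spin":0},{"x":0,"y":0,"z":0,"spin":0}]'

```text
time: 8.55
position: [0.6453, 0.0894, 0.0517]
tool_rot: [0.863, 0.504, 0.022, 0.014]
ft_force: [0.1, 0.8, -0.1]
grip_width: 0.0007
```

Run:
```python
from h import *; from rig import robot,cams,nets
o=robot.get_obs(); st(o)
c=cams.camera("side"); cv2.imwrite(f"pics/side9.png",cv2.resize(c["img"][140:340,160:410,::-1],None,fx=3,fy=3)); st(robot.get_obs())
```

```text
t 8.55 stand [-17.2 232.7  51.7] yaw-rel 0.026 tilt [ 0.052 -0.001] F [ 0.1  0.8 -0.1] q [-0.03  0.76  1.53  0.    0.8   0.48] w 0.001
t 8.6 stand [-17.2 232.7  52.1] yaw-rel 0.026 tilt [ 0.052 -0.001] F [-0.1 -1.   1.1] q [-0.03  0.76  1.53  0.    0.8   0.48] w 0.0
```

View pics/side9.png

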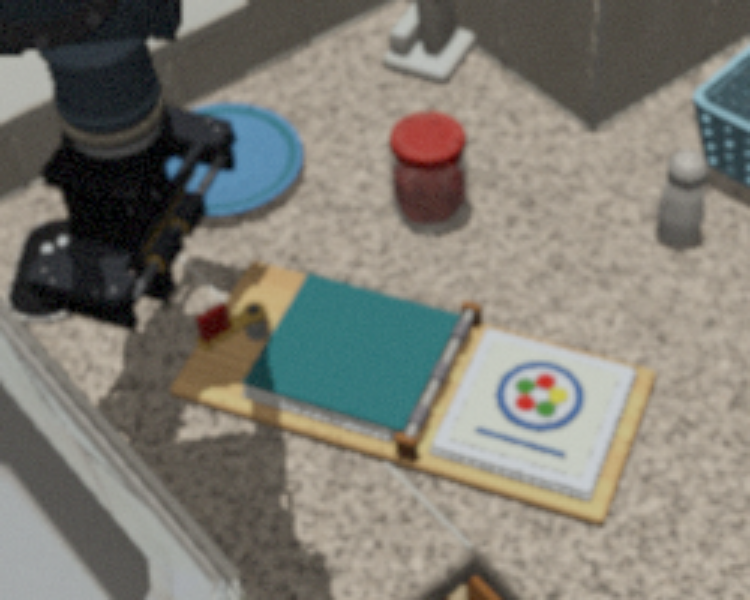

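play_rows --commands '[{"x":-16,"y":1,"z":4,"spin":0.026},{"x":-12,"y":0,"z":1,"spin":0},{"x":-8,"y":0,"z":0,"spin":0},{"x":0,"y":0,"z":0,"spin":0}]'

```text
time: 9.0
position: [0.6283, 0.0551, 0.0497]
tool_rot: [0.87, 0.492, 0.025, 0.015]
ft_force: [-0.5, -0.8, 0.4]
grip_width: 0.0002
```

Run:
```python
from h import *; from rig import robot,cams,nets
o=robot.get_obs(); st(o)
c=cams.camera("side"); cv2.imwrite(f"pics/side10.png",cv2.resize(c["img"][190:310,190:340,::-1],None,fx=5,fy=5)); st(robot.get_obs())
```

```text
t 9.0 stand [-14.1 194.5  49.7] yaw-rel -0.002 tilt [ 0.058 -0.002] F [-0.5 -0.8  0.4] q [-0.09  0.74  1.59  0.01  0.75  0.45] w 0.0
t 9.05 stand [-13.8 195.   49.8] yaw-rel -0.002 tilt [ 0.059 -0.002] F [-0.2 -1.1  0.3] q [-0.09  0.74  1.59  0.01  0.75  0.45] w 0.001
```

View pics/side10.png

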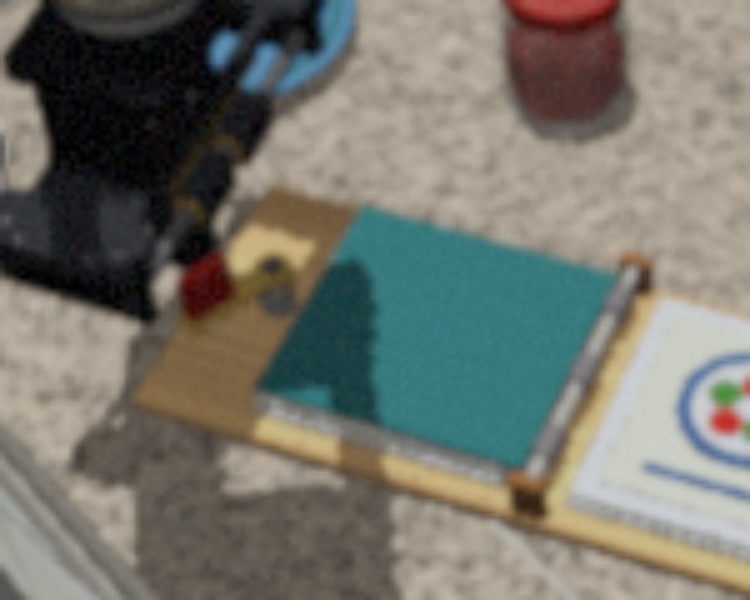

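play_rows --commands '[{"x":-6,"y":-5,"z":2,"spin":0},{"x":-5,"y":-6,"z":2,"spin":0},{"x":-5,"y":-5,"z":0,"spin":0},{"x":-6,"y":-4,"z":0,"spin":0},{"x":0,"y":0,"z":0,"spin":0}]'

```text
time: 9.55
position: [0.5997, 0.0461, 0.045]
tool_rot: [0.87, 0.492, 0.027, 0.016]
ft_force: [-0.1, -0.2, 0.3]
grip_width: 0.0007
```

Run:
```python
from h import *; from rig import robot,cams,nets
o=robot.get_obs(); st(o)
c=cams.camera("side"); cv2.imwrite(f"pics/side11.png",cv2.resize(c["img"][190:310,190:340,::-1],None,fx=5,fy=5)); st(robot.get_obs())
```

```text
t 9.55 stand [-34.  172.1  45. ] yaw-rel -0.003 tilt [ 0.063 -0.002] F [-0.1 -0.2  0.3] q [-0.11  0.72  1.67  0.01  0.68  0.42] w 0.001
t 9.6 stand [-33.5 172.5  45.1] yaw-rel -0.003 tilt [ 0.064 -0.002] F [-1.2  0.   0.4] q [-0.11  0.72  1.67  0.01  0.68  0.42] w 0.001
```

View pics/side11.png

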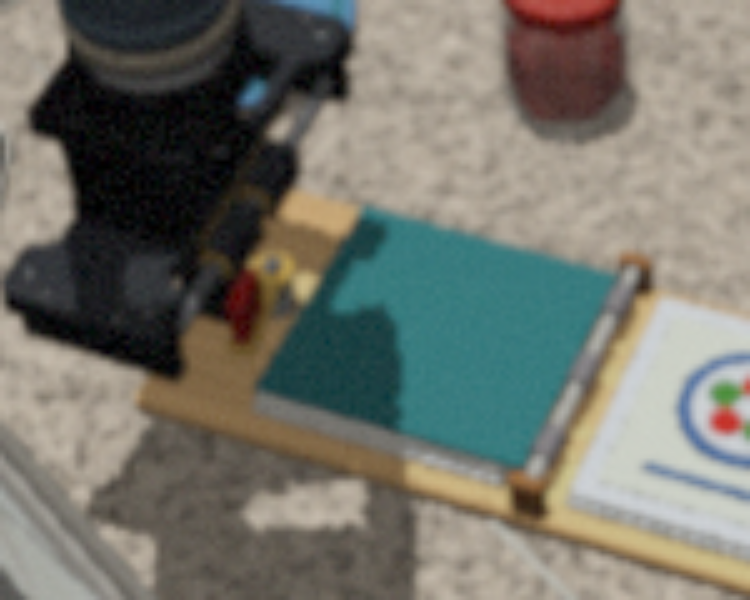

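play_rows --commands '[{"x":-4,"y":-6,"z":0,"spin":0},{"x":-5,"y":-4,"z":0,"spin":0},{"x":-6,"y":-2,"z":0,"spin":0},{"x":-6,"y":0,"z":0,"spin":0},{"x":0,"y":0,"z":0,"spin":0}]'

```text
time: 10.1
position: [0.5775, 0.034, 0.0436]
tool_rot: [0.87, 0.492, 0.027, 0.016]
ft_force: [-0.1, -0.1, 0.4]
grip_width: 0.0005
```

Run:
```python
from h import *; from rig import robot,cams,nets
o=robot.get_obs(); st(o)
c=cams.camera("side"); cv2.imwrite(f"pics/side12.png",cv2.resize(c["img"][190:310,190:340,::-1],None,fx=5,fy=5)); st(robot.get_obs())
```

```text
t 10.1 stand [-46.8 150.3  43.6] yaw-rel -0.002 tilt [ 0.064 -0.001] F [-0.1 -0.1  0.4] q [-0.14  0.71  1.73  0.01  0.64  0.39] w 0.0
t 10.15 stand [-46.8 150.6  43.6] yaw-rel -0.002 tilt [ 0.064 -0.001] F [-0.7  0.3 -0.3] q [-0.14  0.71  1.73  0.01  0.64  0.39] w 0.0
```

View pics/side12.png

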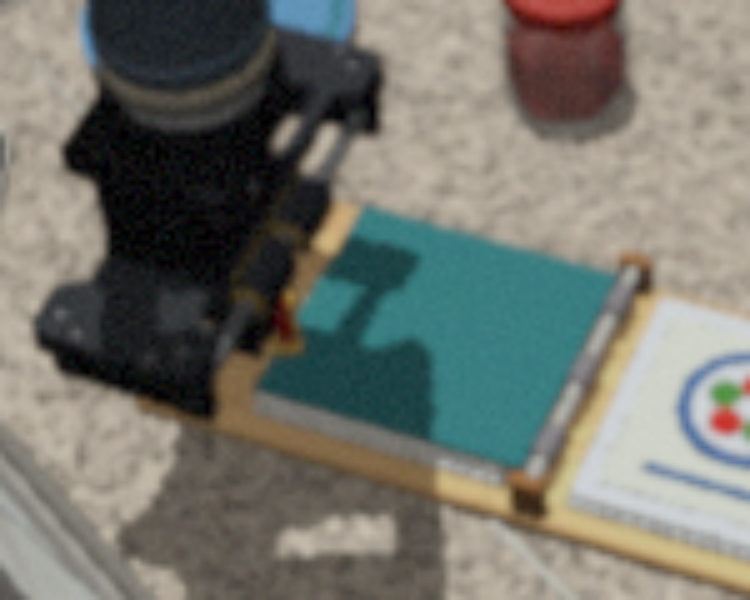

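play_rows --commands '[{"x":-7,"y":2,"z":-1,"spin":0},{"x":-6,"y":3,"z":-1,"spin":0},{"x":-5,"y":4,"z":0,"spin":0},{"x":-4,"y":5,"z":0,"spin":0},{"x":0,"y":0,"z":0,"spin":0}]'

```text
time: 10.65
position: [0.5785, 0.0054, 0.0458]
tool_rot: [0.87, 0.492, 0.027, 0.016]
ft_force: [1.0, -0.3, -0.1]
grip_width: 0.0003
```

Run:
```python
from h import *; from rig import robot,cams,nets
o=robot.get_obs(); st(o)
c=cams.camera("side"); cv2.imwrite(f"pics/side13.png",cv2.resize(c["img"][190:310,190:340,::-1],None,fx=5,fy=5)); st(robot.get_obs())
```

```text
t 10.65 stand [-31.2 126.3  45.8] yaw-rel -0.002 tilt [ 0.064 -0.001] F [ 1.  -0.3 -0.1] q [-0.19  0.7   1.73  0.02  0.64  0.34] w 0.0
t 10.7 stand [-31.6 126.5  45.8] yaw-rel -0.002 tilt [ 0.064 -0.001] F [-0.7 -0.   0.2] q [-0.19  0.7   1.73  0.02  0.64  0.34] w 0.0
```

View pics/side13.png

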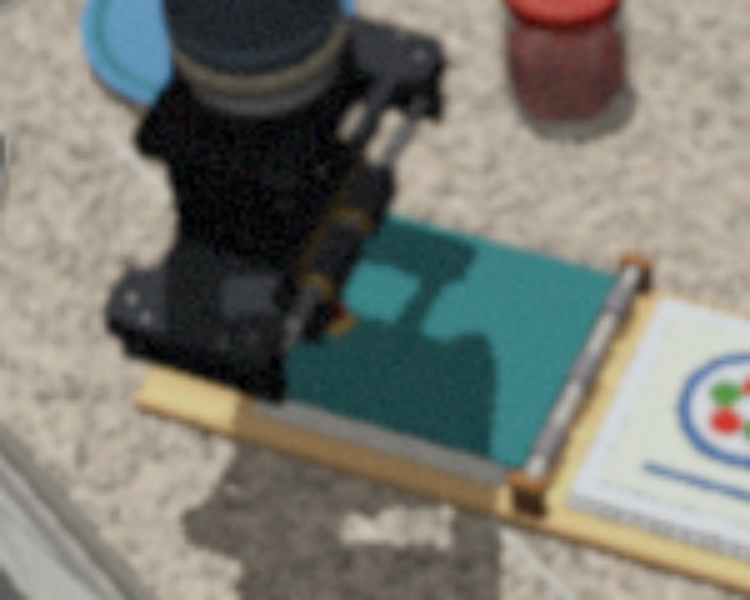

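play_rows --commands '[{"x":-4,"y":5,"z":0,"spin":0},{"x":-2,"y":4,"z":0,"spin":0},{"x":0,"y":2,"z":0,"spin":0},{"x":0,"y":0,"z":0,"spin":0}]'

```text
time: 11.1
position: [0.5847, -0.0059, 0.046]
tool_rot: [0.87, 0.492, 0.027, 0.016]
ft_force: [-0.4, 0.1, -0.1]
grip_width: 0.0002
```

Run:
```python
from h import *; from rig import robot,cams,nets
o=robot.get_obs(); st(o)
c=cams.camera("side"); cv2.imwrite(f"pics/side14.png",cv2.resize(c["img"][190:310,190:340,::-1],None,fx=5,fy=5)); st(robot.get_obs())
```

```text
t 11.1 stand [-20.1 119.8  46. ] yaw-rel -0.002 tilt [ 0.062 -0.001] F [-0.4  0.1 -0.1] q [-0.21  0.71  1.71  0.02  0.66  0.32] w 0.0
t 11.15 stand [-20.2 119.9  46. ] yaw-rel -0.002 tilt [ 0.062 -0.001] F [-0.2 -0.6 -0.1] q [-0.21  0.71  1.71  0.02  0.66  0.32] w 0.001
```

View pics/side14.png

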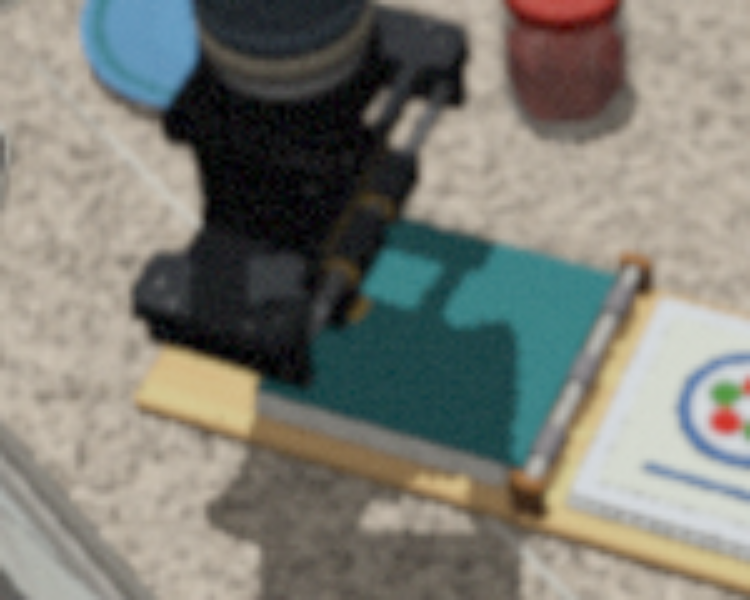

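Nearly home; a few more millimetres until the force shows the stop.

play_rows --commands '[{"x":0,"y":2,"z":0,"spin":0},{"x":0,"y":2,"z":0,"spin":0}]'

```text
time: 11.35
position: [0.5876, -0.0075, 0.046]
tool_rot: [0.87, 0.492, 0.026, 0.015]
ft_force: [-0.1, -0.1, -0.2]
grip_width: 0.0006
```

play_rows --commands '[{"x":0,"y":2,"z":0,"spin":0},{"x":0,"y":1,"z":0,"spin":0}]'

```text
time: 11.55
position: [0.5903, -0.0091, 0.0462]
tool_rot: [0.87, 0.493, 0.026, 0.015]
ft_force: [-0.9, -0.2, -0.3]
grip_width: 0.0005
```

Run:
```python
from h import *; from rig import robot,cams,nets
o=robot.get_obs(); st(o)
c=cams.camera("top"); cv2.imwrite(f"pics/top15.png",cv2.resize(c["img"][130:310,170:395,::-1],None,fx=3.3,fy=3.3)); st(robot.get_obs())
```

```text
t 11.55 stand [-13.6 120.   46.2] yaw-rel -0.001 tilt [ 0.061 -0.001] F [-0.9 -0.2 -0.3] q [-0.21  0.71  1.7   0.02  0.67  0.31] w 0.001
t 11.6 stand [-13.5 120.   46.2] yaw-rel -0.001 tilt [ 0.061 -0.001] F [ 0.   0.1 -0.6] q [-0.21  0.71  1.7   0.02  0.67  0.31] w -0.0
```

View pics/top15.png

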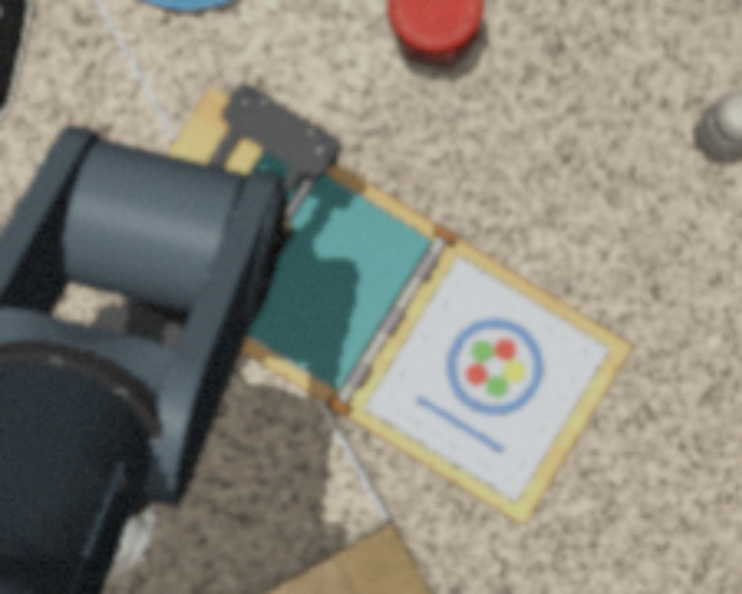

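play_rows --commands '[{"x":0,"y":2,"z":0,"spin":0},{"x":0,"y":1,"z":0,"spin":0}]'

```text
time: 11.8
position: [0.5912, -0.0097, 0.0461]
tool_rot: [0.87, 0.492, 0.025, 0.014]
ft_force: [-2.3, 2.3, 3.1]
grip_width: 0.0005
```

Run:
```python
from h import *; from rig import robot,cams,nets
o=robot.get_obs(); st(o)
c=cams.camera("side"); cv2.imwrite(f"pics/side16.png",cv2.resize(c["img"][190:310,190:340,::-1],None,fx=5,fy=5)); st(robot.get_obs())
c=cams.camera("wrist"); cv2.imwrite(f"pics/wrist16.png",c["img"][:,:,::-1])
```

```text
t 11.8 stand [-12.5 119.9  46.1] yaw-rel -0.001 tilt [0.057 0.001] F [-2.3  2.3  3.1] q [-0.21  0.71  1.69  0.02  0.68  0.31] w 0.001
t 11.85 stand [-12.5 119.8  46.1] yaw-rel -0.001 tilt [0.057 0.001] F [-1.3  2.5  2.1] q [-0.21  0.71  1.69  0.02  0.68  0.31] w 0.001
```

View pics/side16.png

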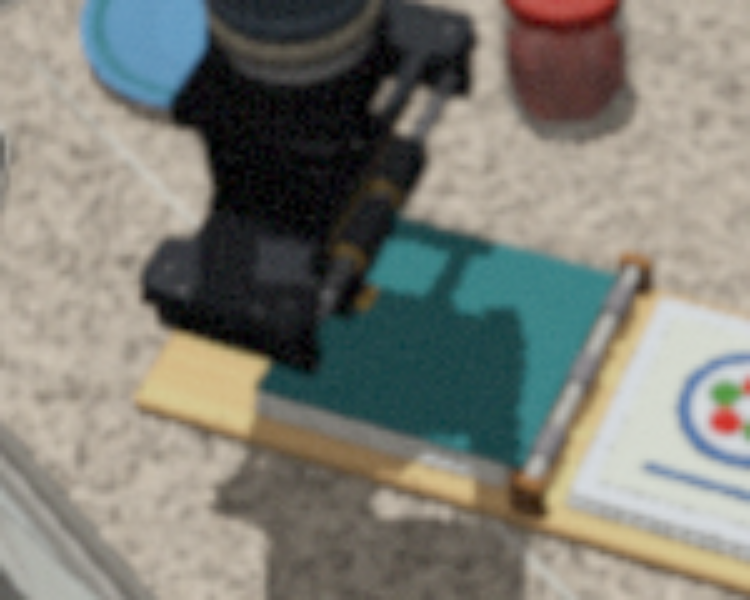

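View pics/wrist16.png

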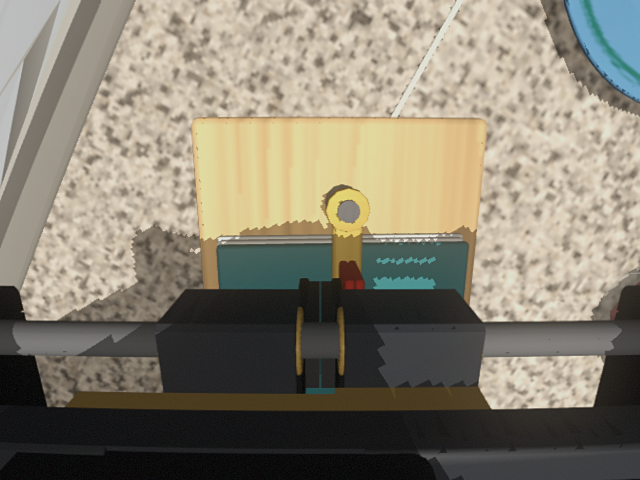

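play_rows --commands '[{"x":0,"y":-5,"z":0,"spin":0},{"x":0,"y":-12,"z":-3,"spin":0},{"x":0,"y":-12,"z":-30,"spin":0},{"x":0,"y":0,"z":-45,"spin":0},{"x":-20,"y":0,"z":-45,"spin":0},{"x":-45,"y":0,"z":-10,"spin":0},{"x":-50,"y":0,"z":0,"spin":0},{"x":-50,"y":0,"z":0,"spin":0}]'

```text
time: 12.7
position: [0.4753, -0.1357, 0.1787]
tool_rot: [0.866, 0.498, 0.03, 0.021]
ft_force: [0.5, 0.1, 0.4]
grip_width: 0.0004
```

play_rows --commands '[{"x":-45,"y":0,"z":0,"spin":0},{"x":0,"y":0,"z":0,"spin":0},{"x":0,"y":0,"z":0,"spin":0}]'

```text
time: 13.0
position: [0.4491, -0.1806, 0.1789]
tool_rot: [0.868, 0.494, 0.03, 0.025]
ft_force: [0.7, 0.2, 0.3]
grip_width: 0.0006
```

Run:
```python
from rig import cams,robot,nets
from ov import *
p=np.load("pose.npy"); p[3]=np.pi; p[4]=2.07; st(robot.get_obs())
c=cams.camera("top"); overlay(c["img"],c,p,"pics/ov5.png",(190,145,370,295),4)
for n in ["jam_jar","salt","mug_a","pepper_mill","pan_grip_1"]:
    r=nets.outline_of(c,n); print(n,[(round(d["conf"],2),np.round(d["pixel"])) for d in r[:2]])
c=cams.camera("side"); overlay(c["img"],c,p,"pics/ov6.png",(210,215,390,320),4.4)
```

```text
t 13.0 stand [-46.5 -99.8 178.9] yaw-rel 0.004 tilt [ 0.077 -0.013] F [0.7 0.2 0.3] q [-0.64  0.38  1.88  0.05  0.81 -0.13] w 0.001
jam_jar [(0.6, array([302., 132.]))]
salt [(0.63, array([266., 215.])), (0.53, array([390., 168.]))]
mug_a [(0.57, array([421., 326.]))]
pepper_mill [(0.72, array([448., 246.]))]
pan_grip_1 [(0.79, array([163., 144.])), (0.2, array([268., 214.]))]
```

View pics/ov5.png

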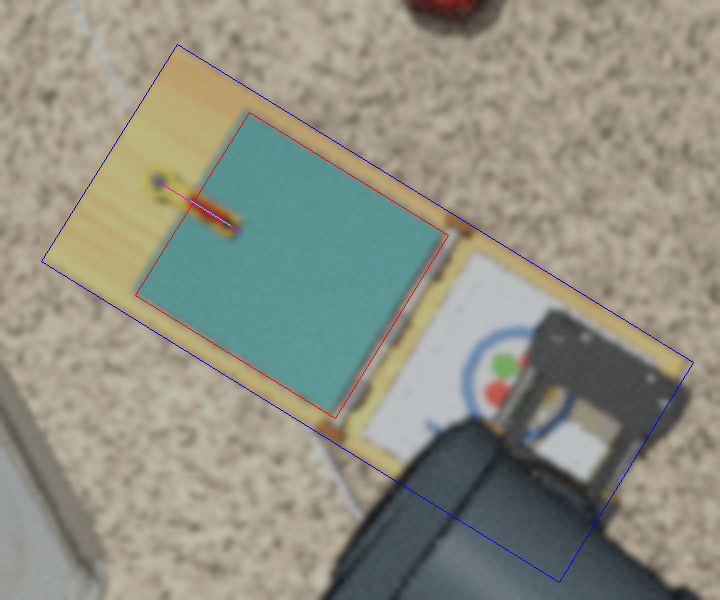

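View pics/ov6.png

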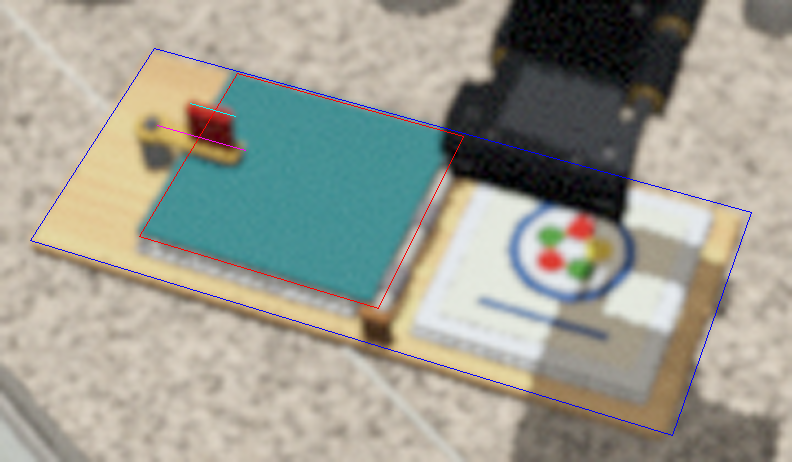

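The pictures show the leaf flat and the keeper lying along the 2.07 rad overlay. The stand and bystanders have not moved, and the arm is clear at about z = 0.18 m.

```bash
python3 -c "
from rig import robot
print(robot.hand_in())"
```

```text
the job is handed in; nothing more can be done
None
```

The leaf now lies flat on the left side with the keeper swung in over it to its stop. I handed the job in at about 13 s of the 50 s allowed; no verdict was reported.

**How it was done**
- **Leaf:** I pushed it over its spine with the outside of the shut fingers, then pressed it down with the fingertips. The tip was at z = 30.2 mm, where a flat leaf's top should be 30.5 mm.
- **Keeper:** I pushed the outer side of the red fin round in an arc. At the end the force rose to about 4.5 N, which I took as the stop. I then backed off and lifted clear.

**Last checks**
- **Leaf and keeper:** in the top and side pictures both match the overlays for a flat leaf and for the keeper at 2.07 rad, to about 2–3 mm.
- **Stand:** its visible edges and corners still match the fit made at the start.
- **Bystanders:** all five were found within about 2 pixels (roughly 4 mm) of where they were at the start.
- **Arm:** it was about 18 cm above the worktop, touching nothing.

**What disagreed**
- **Press force:** the press on the leaf peaked at 39 N, far more than the 1–2 N needed. I backed off at once and the stand did not move.
- **Tool tilt:** the tool drifted to about 0.08 rad off vertical by the end, with no visible effect.
- **Salt:** the network's top match for it was a spot on the leaf, and its second match was the real shaker in its place.
- **Fit:** the stand's outline in the pictures came out about 2 pixels smaller than the fit predicted.

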